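# Refill the bag-clip dispenser

## Robot

A 6-joint arm with a two-finger parallel gripper is mounted at the origin on the work surface; the furniture and walls round the work are solid. World frame = base frame: x ahead of the robot, y to its left, z up, the work surface at z = 0. Lengths are in m, angles in rad, forces in N, time in s.
With the tool pointing down it reaches from about 0.35 to 0.975 m from the base axis. Payload 4.9 kg.
Tool frame: the origin (TCP) lies midway between the tips of the shut fingers; the grasp point (between the pads) lies 19 mm behind it; z points along the fingers, y is the line along which they close (so a half turn about z gives the same grasp; the last joint's range is limited). The gripper opens to 85 mm and grips with 20 to 120 N. Pads are 22 mm wide; open, the fingers measure 114 mm over their backs; the gripper's body (76 mm by 85 mm) begins 54 mm behind the grasp point. The pads swing forward as they close: fully open they stand 13 mm farther back than shut.
Start: joints at [-1.408, 0.053, 1.613, -0, 1.476, -0.119], TCP at [0.174, -0.6, 0.231] pointing down, gripper open.
Joint ranges: [-3.01, 3.01], [-1.01, 2.22], [0.06, 2.58], [-1.02, 4.17], [0.09, 2.62], [-3.14, 3.14]. Speed limits (rad/s): [2.57, 2.57, 3.14, 3.14, 3.14, 3.14].

## Interface

Orientations are given as a unit quaternion [w, x, y, z].
In Python, from plant import state, grab_frame, camera_info, job_done, spot_in, masks_of, pinpoint gives the robot as it stands.
- The arm moves only by the shell command python3 -m handwheel 'ROWS' [OPENING]. ROWS is JSON, a list that holds one entry, the list of rows, each a list of 6 numbers: the shift along the world's x, y, z in m, then the turn, a rotation vector about the world's x, y, z in degrees. In form: [[[tx, ty, tz, ax, ay, az], ...]]. A call has 1 to 20 rows; each row shifts and turns the commanded pose from where the row before left it; what a row does not reach is not made up. A row lasts 1/12 s, in which the tool goes at most 41.7 mm and 7.16 degrees, less where a joint would pass 70% of its speed; a pose out of reach is approached as far as the arm can. A call is refused whole if a number of a shift passes 0.0417 or a number of a turn 7.16, either way. A call with a gripper value outside its range is refused whole. OPENING is the opening, from 0 (shut) to 1 (fully open), set as the call begins (- or left out, the last holds). The fingers move at their own pace and stop on an object; the grip force is fixed at half the most. Time passes only in rows, so rows that do not move let the fingers close. It gives the time, the measured TCP pose, the force, the opening and the grip force at its end, in the units of the state.
- state(): the state, without advancing time (a new reading comes with each control period).
- grab_frame(name): name is "scene" or "top"; returns (picture, depth): 384x512x3 uint8, blue, green, red; 384x512 float32, m along the optical axis (not along the pixel's ray), 0 where there is no reading.
- camera_info(name): a dict with "fx", "fy", "cx", "cy" (pixels), "T" (4x4, takes a point from camera to world coordinates). Camera axes: x right, y up, looking along -z (the intrinsics and any distortion apply to the point x, -y, -z); pixel columns grow to the right and rows downward; lengths in m; the calibration is good to about 2 mm. A picture is of the moment at which its call begins. camera_info takes no time and is no camera call.
- job_done(): hands the job in; it is judged then, once.
Trained networks look in the newest picture that a camera, given by its name, has taken for a name from the list of things; names that differ only in an ending like _2 or _b are one class to them, and where a whole thing is asked for, a point or a joint stands for the part that bears it (a point fixed in the world has none). Each returns a list of dicts, best first, with "conf" (0 to 1); they miss things now and then, are a little off and sometimes report something else, mostly with a low value. They report only what shows in the picture. A call takes as long as a camera call. They do not tell look-alikes from the thing itself.
- spot_in(camera, thing): "box" ([left, top, width, height] in pixels, round what is visible of it).
- masks_of(camera, thing): "region" (384x512 bool, what is visible of it) and "box" ([left, top, width, height] in pixels, round what is visible of it).
- pinpoint(camera, thing): "position" ([column, row] in pixels: a listed point, or the origin of a listed thing).
The state is a dict: "time": time; "joint_pos": joint angles; "joint_vel": joint speeds; "joint_efforts": joint torques, N m; "tool_pos": TCP position; "tool_rot": TCP orientation; "contact_force": force on the tool from outside, world axes, zero at the start; "ft_torque": the same for the moment, N m; "gripper_width": opening from 0.0 (shut) to 1.0 (fully open); "grasp_force": force on a finger pad.
Only numpy, scipy, OpenCV 4.12 (cv2) and the standard library are available. Lean on these libraries where they do the work, as an engineer would, in place of code of your own. Each camera call takes 0.05 s, during which the arm holds its last target. There are 200 camera calls.

## Task

Refill the bag-clip dispenser: slide its cover rail fully open, then load the long strip of clips into the channel, pushing back the spring follower with its end, so that it lies flat on the channel floor between the nose lip and the follower, and let go of it. Then slide the rail fully shut over the strip; leave the short strip and everything else where they stand.

Things in the scene. Friction and masses are not known exactly. Their poses are not given: they have to be found in the camera images.
- dispenser: Bag-clip dispenser, fixed: a steel channel 250 mm long on a dark foot plate 250 x 90 x 8 mm. Origin: centre of the foot's underside, on the worktop. x runs along the channel from nose (-x end) to tail (+x end, a plate 48 mm high), z up. Channel floor 12 mm above the worktop; channel 28 mm wide, its side walls' tops 28 mm above the worktop, open above where the rail does not cover it.
- nose_lip (a point): Middle of the top edge of the low lip that closes the nose, on its inner face: x = -117 mm, y = 0, z = 20 mm in the dispenser's frame, so the lip stands only 8 mm above the channel floor (8 mm thick). Above the lip the nose is open: a strip held higher than the lip may stick out over it.
- seat (a point): Point on the channel floor (z 12 mm, x = -62 mm, y = 0 in the dispenser's frame) where the middle of the long refill's underside comes to lie when it is loaded, its front end against the nose lip. Axes as the dispenser's.
- follower (a joint): Black spring-loaded block in the channel that pushes towards the nose. 0 = at rest (m), grows as it is pushed towards the tail (dispenser +x), up to 0.045. Spring 4 N at 0, 8 N at 0.045. At 0 its face leaves only 88 mm to the nose lip; with the 110 mm refill loaded it reads 0.022.
- follower_face (a point): Middle of the follower's flat front face (24 mm wide, from 13 to 49 mm above the worktop), which looks to the nose; it moves with the follower and at joint 0 lies at x = -29 mm, y = 0 in the dispenser's frame.
- rail (a joint): Steel cover rail, an inverted U sliding along the channel over the clips. 0 = fully closed (m), grows towards the tail (dispenser +x), 0.125 = fully open; it stays where left (2 N friction). 110 mm long, 46 wide, underside 53 and top 57 mm above the worktop; closed it covers x = -117 to -7 mm of the channel, fully open +8 to +118. It cannot pass over a refill that is not down on the floor.
- rail_tab (a point): Middle of the top of the black grip tab on the rail, 81 mm above the worktop. The tab is 36 mm long along the channel, 12 mm thick across it, and stands 24 mm above the rail's top; at joint 0 it is at x = -62 mm in the dispenser's frame and moves with the rail.
- refill: The long refill: rigid white strip of eleven clips, 110 mm long (its x), 24 mm wide (its y), 38 mm tall (its z), about 0.12 kg, standing on the worktop. Origin: centre of its underside. Both ends are alike. Loaded, its top is 50 mm above the worktop and its upper 22 mm stand clear of the channel walls.
- short_refill: A strip of the same section but of seven clips, 70 mm long, 24 wide, 38 tall: too short for this dispenser. Origin: centre of its underside. Either strip may be the nearer one.
- salt_shaker: Bystander: salt shaker with a grey top, 44 mm wide, 90 tall; origin under its centre.
- honey_jar: Bystander: honey jar with a dark lid, 65 mm wide, 86 tall; origin under its centre.
- mug_blue: Bystander: dark and cream mug, 80 mm wide, 94 tall; origin under its centre.
- tape_roll: Bystander: roll of tape lying flat, 98 mm wide, 25 high; origin under its centre.
- small_tin: Bystander: small food tin, 57 mm wide, 72 tall; origin under its centre.
- grey_cup: Bystander: grey cup, 74 mm wide, 98 tall; origin under its centre.
Not all that is in view belongs to the job. What is shaped like the refill but purple or turquoise is not meant.

How it is judged:
On the way, in this order (a step that is already met when the one before it is completed fails the run):
1. the rail has been slid open (value of joint rail above 0.11 m), for 0.1 s.
2. the long refill lies flat in the channel between lip and follower, let go, with the rail still open (x of refill in the frame of dispenser between -0.067 and -0.056 m and y of refill in the frame of dispenser between -0.005 and 0.005 m and z of refill in the frame of dispenser between 0.0095 and 0.016 m and angle between the x axis of refill and the x axis of dispenser, either way round below 0.08 rad and angle between refill's own z axis and vertical below 0.08 rad and value of joint follower between 0.017 and 0.029 m and value of joint rail above 0.1 m and contact force between the fingers and refill below 0.2 N), for 0.2 s.
At the end, for the whole second after the job is handed in: The long refill lies flat (within about 4.5 degrees) on the channel floor, within 5 mm of the seat point sideways and about 5 mm lengthwise, in line with the channel, holding the follower back at 17 to 29 mm; the rail is shut to within 6 mm; all is at rest and released (x of refill in the frame of dispenser between -0.067 and -0.056 m and y of refill in the frame of dispenser between -0.005 and 0.005 m and z of refill in the frame of dispenser between 0.0095 and 0.016 m and angle between the x axis of refill and the x axis of dispenser, either way round below 0.08 rad and angle between refill's own z axis and vertical below 0.08 rad and value of joint follower between 0.017 and 0.029 m and value of joint rail below 0.006 m and linear speed of refill below 0.02 m/s); the robot touches nothing.
It fails at once if the short strip or a bystander is moved by more than 40 mm (distance of any of salt_shaker, honey_jar, mug_blue, tape_roll, small_tin, grey_cup, short_refill from where it was at the start of the episode above 0.04 m).
It fails at once if a tall bystander is tipped over (angle between any of salt_shaker, honey_jar, mug_blue, small_tin, grey_cup's own z axis and vertical above 0.6 rad).
It also fails if it takes over 58 s, if anything falls off the work surface, if the arm or the gripper's body presses on something with over 40 N, if the wrist force passes 120 N, or if a joint passes its speed limit or range.

## Working session

There is one attempt and no reset: what is moved stays moved. The work goes in short steps, Python scripts to look and compute and a shell command to move; the robot and the scene stay as the last step left them, time stands still between calls to the robot, and variables do not carry over. Pictures are saved under pics/ and viewed, at most 10 in all, crops included, and the job is handed in when it is done.

```bash
mkdir -p pics; ls
python3 - <<'E'
from plant import *
import cv2
for n in("scene","top"):
    p,d=grab_frame(n);cv2.imwrite(f"pics/{n}0.png",p)
s=state();print(s['time'],s['tool_pos'],s['tool_rot'],s['gripper_width'])
E
```

```text
pics
0.1 [ 0.17371709 -0.59978232  0.23017707] [-9.31064473e-04  9.90089667e-01  1.40433557e-01 -2.26516407e-05] 0.998622568335026
```

View pics/scene0.png

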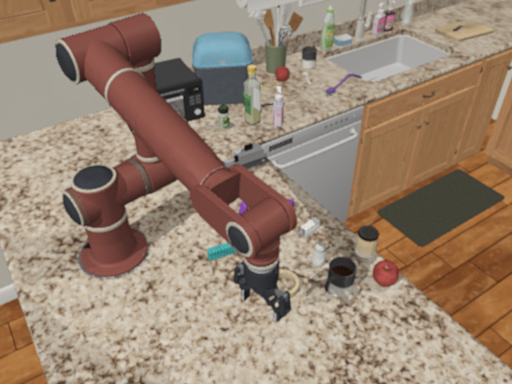

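View pics/top0.png

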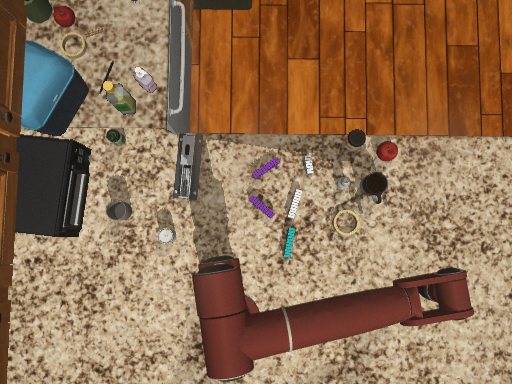

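The top view shows the dispenser at about (187,167), the long white strip at (295,204) and the short one at (309,165). The purple and turquoise strips are lures.

```bash
cat > h.py <<'E'
from plant import *
import numpy as np, cv2
def world(cam,d,uv,z=None):
    c=camera_info(cam);T=np.array(c['T']);uv=np.atleast_2d(np.array(uv,float))
    r=np.c_[(uv[:,0]-c['cx'])/c['fx'],-(uv[:,1]-c['cy'])/c['fy'],-np.ones(len(uv))]
    if z is None:
        k=d[uv[:,1].astype(int),uv[:,0].astype(int)][:,None]
    else:
        k=((z-T[2,3])/(r@T[:3,:3].T)[:,2])[:,None]
    return (r*k)@T[:3,:3].T+T[:3,3]
def rect(P):
    (c,s,a)=cv2.minAreaRect((P[:,:2]*1000).astype(np.float32)); return np.round(c,1),np.round(s,1),round(a,1)
E
python3 - <<'E'
from h import *
p,d=grab_frame("top")
c=camera_info("top");print({k:v for k,v in c.items()})
for t in("dispenser","rail","refill","short_refill","salt_shaker","mug_blue","tape_roll","honey_jar","small_tin","grey_cup"):
    for m in masks_of("top",t)[:2]:
        v,u=np.nonzero(m['region']);P=world("top",d,np.c_[u,v]);
        Q=P[P[:,2]>.02] if (P[:,2]>.02).sum()>5 else P
        print(t,round(m['conf'],2),m['box'],rect(Q),'zmax',P[:,2].max().round(3),len(Q))
for t in("nose_lip","seat","follower_face","rail_tab","dispenser","refill"):
    for q in pinpoint("top",t)[:2]:
        print(t,round(q['conf'],2),np.round(q['position'],1),{z:world("top",d,[q['position']],z)[0].round(4)[:2] for z in(0,.012,.02,.081)})
crop=cv2.resize(p[125:265,140:420],None,fx=2.8,fy=2.8,interpolation=cv2.INTER_CUBIC);cv2.imwrite("pics/c1.png",crop)
E
```

```text
{'fx': 466.2674468822332, 'fy': 466.2674468822332, 'cx': 248.49785682906253, 'cy': 188.62288480688687, 'T': array([[ 1.07572649e-02,  9.95826742e-01, -9.06277072e-02,
         3.32772964e-01],
       [-9.99941964e-01,  1.06594505e-02, -1.56326151e-03,
        -6.06399042e-02],
       [-5.90696059e-04,  9.06392640e-02,  9.95883615e-01,
         1.76566030e+00],
       [ 0.00000000e+00,  0.00000000e+00,  0.00000000e+00,
         1.00000000e+00]])}
dispenser 0.95 [173.0, 131.9, 30.1, 69.3] (array([482.9, 120.5]), array([438.7, 170.2]), 29.2) zmax 1.766 652
rail 0.64 [174.0, 131.3, 29.0, 65.2] (array([482.9, 120.5]), array([438.7, 170.2]), 29.2) zmax 1.766 654
rail 0.59 [183.8, 135.9, 10.0, 26.8] (array([493.6,  86.7]), array([426.5,  90.8]), 30.5) zmax 1.766 367
refill 0.73 [251.0, 156.8, 28.6, 21.8] (array([ 569.7, -119.6]), array([ 24.6, 110. ]), 35.4) zmax 0.048 191
refill 0.64 [172.3, 135.4, 32.4, 65.7] (array([482.9, 120.5]), array([438.7, 170.2]), 29.2) zmax 1.766 656
short_refill 0.44 [305.1, 157.3, 8.5, 15.0] (array([ 462.1, -189.5]), array([ 55.1, 360.9]), 53.8) zmax 1.766 120

[... 1516 characters left out ...]
6389, 0.1816]), 0.02: array([0.6375, 0.1805]), 0.081: array([0.6269, 0.172 ])}
dispenser 0.72 [189.5 165.8] {0: array([0.5786, 0.1684]), 0.012: array([0.5769, 0.1669]), 0.02: array([0.5758, 0.1658]), 0.081: array([0.5673, 0.1579])}
dispenser 0.16 [123.9 209.2] {0: array([0.4101, 0.4132]), 0.012: array([0.4096, 0.41  ]), 0.02: array([0.4093, 0.4079]), 0.081: array([0.4066, 0.3915])}
refill 0.76 [290.7 203.6] {0: array([ 0.4382, -0.2185]), 0.012: array([ 0.4374, -0.2174]), 0.02: array([ 0.437 , -0.2167]), 0.081: array([ 0.4333, -0.2112])}
refill 0.75 [293.5 240.9] {0: array([ 0.2977, -0.2294]), 0.012: array([ 0.2979, -0.2282]), 0.02: array([ 0.2981, -0.2275]), 0.081: array([ 0.2993, -0.2216])}
```

View pics/c1.png

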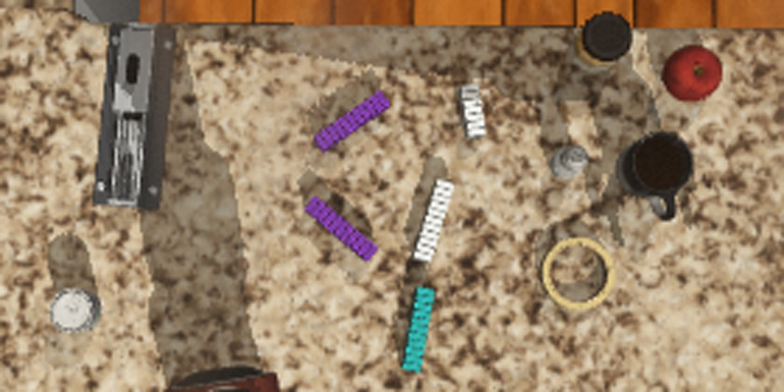

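The crop shows the nose pointing up in the picture (world +x, by the counter edge) and the tail towards the robot. The rail tab is at full-frame (187,150) and the rail is closed. Next I take exact poses from depth.

Run:
```python
from h import *
p,d=grab_frame("top")
vv,uu=np.mgrid[0:384,0:512]
W=world("top",d,np.c_[uu.ravel(),vv.ravel()]).reshape(384,512,3)
ok=d>0
hsv=cv2.cvtColor(p,cv2.COLOR_BGR2HSV)
print("floor z",np.median(W[230:260,200:260,2]))
def show(n,box,zlo,zhi,col=None):
    l,t,w,h=box;m=np.zeros(ok.shape,bool);m[t:t+h,l:l+w]=1;m&=ok&(W[...,2]>zlo)&(W[...,2]<zhi)
    if col is not None:m&=col
    P=W[m];print(n,len(P),rect(P),"medz",np.median(P[:,2]).round(4)," mean",P.mean(0).round(4)); return P
show("refill top",(282,182,28,42),.025,.06)
show("refill lowcut",(282,182,28,42),.012,.06)
show("short top",(300,150,18,30),.025,.06)
b=(170,128,36,76)
show("foot",b,.003,.1)
show("walls",b,.02,.1)
show("rail",b,.050,.066)
show("tab",b,.070,.1)
for z0,z1 in((.004,.011),(.011,.024),(.024,.035),(.035,.052)):show(f"{z0}",b,z0,z1)
```

```text
floor z 0.0010620506910109517
refill top 192 (array([ 437.2, -229. ]), array([ 23.8, 108.6]), 72.6) medz 0.038  mean [ 0.4376 -0.229   0.0378]
refill lowcut 207 (array([ 441.8, -235.2]), array([ 59.4, 150.7]), 86.1) medz 0.0376  mean [ 0.4374 -0.2287  0.0363]
short top 126 (array([ 586.1, -281.9]), array([70.2, 24.8]), 9.3) medz 0.0381  mean [ 0.5848 -0.281   0.038 ]
foot 1765 (array([570.2, 174.8]), array([270.4, 134.4]), 1.5) medz 0.0131  mean [0.5701 0.1714 0.0237]
walls 656 (array([576.8, 169.3]), array([ 58.5, 249.6]), 84.6) medz 0.053  mean [0.5898 0.1715 0.0479]
rail 323 (array([570. , 175.7]), array([ 47.1, 233.2]), 84.6) medz 0.0577  mean [0.6266 0.1701 0.0575]
tab 37 (array([631. , 170.7]), array([34.3, 12.8]), 1.7) medz 0.0797  mean [0.6301 0.17   0.0798]
0.004 641 (array([569.6, 174.8]), array([269.3, 134.4]), 1.5) medz 0.0072  mean [0.5618 0.1727 0.0073]
0.011 419 (array([571.2, 174.2]), array([264.3, 132.4]), 1.1) medz 0.0144  mean [0.5538 0.1691 0.0151]
0.024 139 (array([577.5, 173.3]), array([ 44.1, 249.1]), 84.7) medz 0.0294  mean [0.5383 0.1749 0.0294]
0.035 126 (array([574. , 175.1]), array([ 47.3, 243. ]), 84.9) medz 0.0432  mean [0.5516 0.1735 0.0433]
```

```bash
cat > fit.py <<'E'
from h import *
from scipy.optimize import minimize
def hmap(x,y,q):
    h=np.zeros_like(x)
    a=np.abs(y)
    h[(np.abs(x)<.125)&(a<.045)]=.008
    h[(np.abs(x)<.125)&(a<.0165)]=.028
    i=(np.abs(x)<.125)&(a<.014);h[i]=np.nan
    h[(x>-.117+q)&(x<-.007+q)&(a<.023)]=.057
    h[(np.abs(x+.062-q)<.018)&(a<.006)]=.081
    h[(x>.118)&(x<.125)&(a<.023)]=.048
    return h
def fitd(W,ok,x0,q=0):
    m=ok&(np.hypot(W[...,0]-.575,W[...,1]-.172)<.17)&(W[...,2]<.1)&(W[...,2]>-.02)
    P=W[m]
    def f(v):
        c,s=np.cos(v[2]),np.sin(v[2]);dx,dy=P[:,0]-v[0],P[:,1]-v[1]
        x,y=c*dx+s*dy,-s*dx+c*dy
        k=0
        for ox in(-.0015,.0015):
            for oy in(-.0015,.0015):
                e=np.abs(P[:,2]-hmap(x+ox,y+oy,q));e[np.isnan(e)]=.004;k+=np.minimum(e,.025).mean()
        return k/4
    best=min((minimize(f,np.array(x0)+np.array([a,b,0]),method='Nelder-Mead',options=dict(initial_simplex=np.array(x0)+np.array([[a,b,0],[a+.006,b,0],[a,b+.006,0],[a,b,.04]]))) for a in(-.004,.004) for b in(-.004,.004)),key=lambda r:r.fun)
    return best.x,best.fun
E
python3 - <<'E'
from fit import *
p,d=grab_frame("top")
vv,uu=np.mgrid[0:384,0:512]
W=world("top",d,np.c_[uu.ravel(),vv.ravel()]).reshape(384,512,3)
x,f=fitd(W,d>0,[.573,.173,np.radians(174.6)])
print(x,np.degrees(x[2]),f)
# overlay
c=camera_info("top");T=np.array(c['T'])
def proj(P):
    q=(P-T[:3,3])@T[:3,:3];return np.c_[c['cx']+c['fx']*q[:,0]/-q[:,2],c['cy']-c['fy']*q[:,1]/-q[:,2]]
S=6;l,t=150,115
im=cv2.resize(p[t:t+100,l:l+80],None,fx=S,fy=S,interpolation=cv2.INTER_CUBIC)
def box(x0,x1,y0,y1,z,col):
    Q=np.array([[x0,y0],[x1,y0],[x1,y1],[x0,y1]]);cc,s=np.cos(x[2]),np.sin(x[2])
    P=np.c_[x[0]+cc*Q[:,0]-s*Q[:,1],x[1]+s*Q[:,0]+cc*Q[:,1],np.full(4,z)]
    cv2.polylines(im,[((proj(P)-[l,t]+.5)*S).astype(int)],True,col,1)
box(-.125,.125,-.045,.045,.008,(0,0,255));box(-.117,-.007,-.023,.023,.057,(0,255,0));box(-.08,-.044,-.006,.006,.081,(255,0,255));box(.117,.125,-.014,.014,.048,(255,255,0))
cv2.imwrite("pics/fit1.png",im)
E
```

```text
[0.57710958 0.17473536 3.07291143] 176.06485576966946 0.004153788018853143
```

View pics/fit1.png

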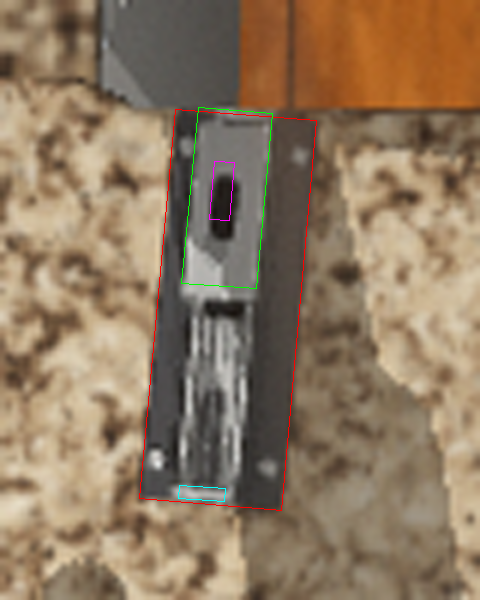

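The overlay fits the foot and tail plate, so the dispenser is at about (0.577, 0.175), yaw about 176°. The rail sits about 8 mm open, with its tab at (0.631, 0.170). I'm moving above the tab now.

```bash
python3 -m handwheel '[[[0.0207,0.035,-0.003,0,0,-1],[0.0207,0.035,-0.003,0,0,-1],[0.0207,0.035,-0.003,0,0,-1],[0.0207,0.035,-0.003,0,0,-1],[0.0207,0.035,-0.003,0,0,-1],[0.0207,0.035,-0.003,0,0,-1],[0.0207,0.035,-0.003,0,0,-1],[0.0207,0.035,-0.003,0,0,-1],[0.0207,0.035,-0.003,0,0,-1],[0.0207,0.035,-0.003,0,0,-1],[0.0207,0.035,-0.003,0,0,-1],[0.0207,0.035,-0.003,0,0,-1],[0.0207,0.035,-0.003,0,0,-1],[0.0207,0.035,-0.003,0,0,-1],[0.0207,0.035,-0.003,0,0,-1],[0.0207,0.035,-0.003,0,0,-1],[0.0207,0.035,-0.003,0,0,-1],[0.0207,0.035,-0.003,0,0,-1],[0.0207,0.035,-0.003,0,0,-1],[0.0207,0.035,-0.003,0,0,-1]]]' 0.6
python3 -m handwheel '[[[0.021,0.035,0,0,0,0],[0.021,0.035,0,0,0,0],[0,0,0,0,0,0],[0,0,0,0,0,0]]]'
```

```text
time: 2.72
tool_pos: [0.5886, 0.1018, 0.1713]
tool_rot: [0.0, 0.999, -0.034, 0.0]
contact_force: [0.8, -0.8, 0.4]
gripper_width: 0.602
grasp_force: 0.0
time: 3.05
tool_pos: [0.6301, 0.1715, 0.1706]
tool_rot: [0.0, 0.999, -0.032, -0.001]
contact_force: [-0.3, 0.0, -0.0]
gripper_width: 0.603
grasp_force: 0.0
```

```bash
python3 -m handwheel '[[[0,-0.001,-0.03,0,0,0],[0,0,-0.03,0,0,0],[0,0,-0.03,0,0,0],[0,0,-0.01,0,0,0],[0,0,-0.009,0,0,0],[0,0,0,0,0,0]]]'
python3 -m handwheel '[[[0,0,0,0,0,0],[0,0,0,0,0,0],[0,0,0,0,0,0],[0,0,0,0,0,0],[0,0,0,0,0,0],[0,0,0,0,0,0]]]' 0
python3 -c "
from h import *
cv2.imwrite('pics/s2.png',grab_frame('scene')[0][100:250,180:340].repeat(4,0).repeat(4,1))"
```

```text
time: 3.55
tool_pos: [0.6287, 0.1678, 0.061]
tool_rot: [0.0, 0.999, -0.034, -0.001]
contact_force: [0.4, 0.3, -1.4]
gripper_width: 0.597
grasp_force: 0.0
time: 4.05
tool_pos: [0.6316, 0.1708, 0.0652]
tool_rot: [-0.002, 0.999, -0.034, 0.002]
contact_force: [1.0, 5.5, 2.3]
gripper_width: 0.124
grasp_force: 61.6
```

View pics/s2.png

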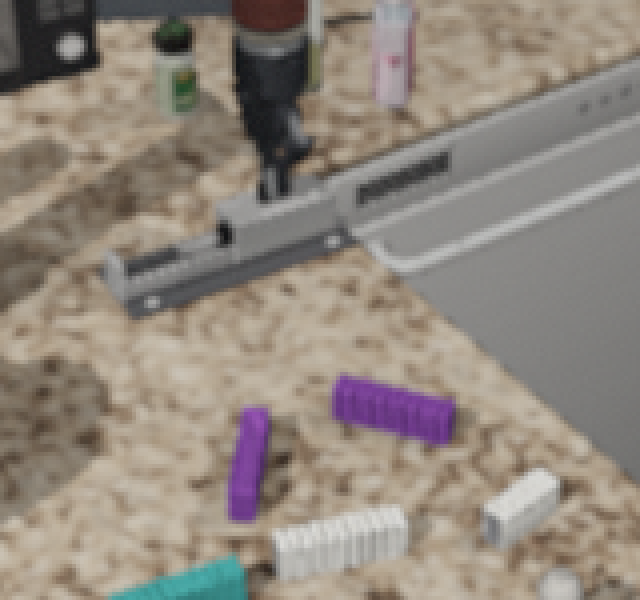

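Gripped on the tab. I'm pulling towards the tail.

```bash
python3 -m handwheel '[[[-0.01,0.0007,0,0,0,0],[-0.015,0.001,0,0,0,0],[-0.015,0.001,0,0,0,0],[-0.015,0.001,0,0,0,0],[-0.015,0.001,0,0,0,0],[-0.015,0.001,0,0,0,0],[-0.015,0.001,0,0,0,0],[-0.01,0.0007,0,0,0,0],[-0.005,0.0004,0,0,0,0],[0,0,0,0,0,0],[0,0,0,0,0,0]]]'
```

```text
time: 5.02
tool_pos: [0.5159, 0.1796, 0.0651]
tool_rot: [-0.003, 0.999, -0.034, 0.002]
contact_force: [-1.2, 9.4, 3.8]
gripper_width: 0.123
grasp_force: 61.7
```

```bash
python3 -m handwheel '[[[-0.005,0.0015,0,0,0,0],[-0.005,0.0015,0,0,0,0],[-0.002,0.0,0,0,0,0],[0,0,0,0,0,0],[0,0,0,0,0,0]]]'
```

```text
time: 5.43
tool_pos: [0.5145, 0.1799, 0.0656]
tool_rot: [-0.002, 0.999, -0.034, 0.016]
contact_force: [37.4, 2.8, -25.9]
gripper_width: 0.124
grasp_force: 58.8
```

At the end stop, so the rail is fully open. I'm easing off, releasing and rising.

```bash
python3 -m handwheel '[[[0.008,0,0,0,0,0],[0,0,0,0,0,0]]]'
python3 -m handwheel '[[[0,0,0,0,0,0],[0,0,0,0,0,0],[0,0,0,0,0,0],[0,0,0.03,0,0,0],[0,0,0.04,0,0,0],[0,-0.02,0.035,0,0,0],[-0.004,-0.04,0,0,0,-1],[-0.005,-0.04,0,0,0,-1],[-0.005,-0.04,0,0,0,-1],[-0.005,-0.04,0,0,0,-1],[-0.005,-0.04,0,0,0,-1.5],[-0.005,-0.04,0,0,0,-1.5],[-0.005,-0.04,0,0,0,-1.5],[-0.005,-0.04,0,0,0,-1.5],[-0.005,-0.04,0,0,0,-1.5],[0,0,0,0,0,0]]]' 0.6
python3 - <<'E'
from fit import *
p,d=grab_frame("top")
vv,uu=np.mgrid[0:384,0:512]
W=world("top",d,np.c_[uu.ravel(),vv.ravel()]).reshape(384,512,3)
x,f=fitd(W,d>0,[.577,.1747,np.radians(175.6)],.125)
print(x,np.degrees(x[2]),f)
P2,d2=grab_frame("scene")
W2=world("scene",d2,np.c_[uu.ravel(),vv.ravel()]).reshape(384,512,3)
x2,f=fitd(W2,d2>0,[.577,.1747,np.radians(175.6)],.125)
print(x2,np.degrees(x2[2]),f)
S=6;l,t=150,115
cv2.imwrite("pics/f2.png",np.hstack([cv2.resize(p[t:t+100,l:l+65],None,fx=S,fy=S,interpolation=cv2.INTER_CUBIC),cv2.resize(P2[t:t+100,l+45:l+110],None,fx=S,fy=S,interpolation=cv2.INTER_CUBIC)]))
E
```

```text
time: 5.6
tool_pos: [0.5148, 0.1799, 0.0654]
tool_rot: [-0.001, 0.999, -0.034, 0.004]
contact_force: [6.6, 1.6, 2.2]
gripper_width: 0.118
grasp_force: 62.8
time: 6.93
tool_pos: [0.4651, -0.2057, 0.1672]
tool_rot: [0.001, 0.991, -0.137, -0.0]
contact_force: [0.5, -0.5, 0.1]
gripper_width: 0.598
grasp_force: 0.0
[0.5785744  0.17519764 3.06845805] 175.80969614887786 0.004120485859326983
[0.5772115  0.17188776 3.04971205] 174.73562939705096 0.005525028439484931
```

View pics/f2.png

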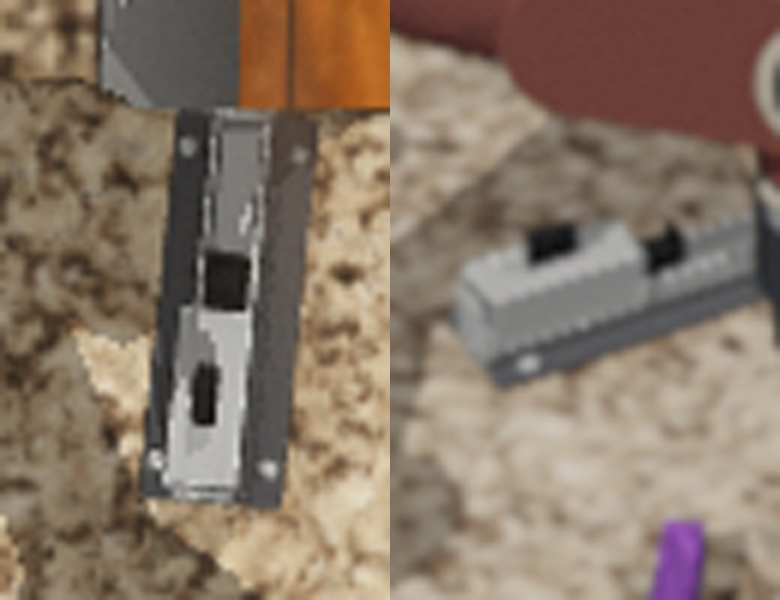

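The left picture shows the rail fully back and the bare channel floor from the nose to the follower at about (226,280). Fused dispenser pose: (0.578, 0.175), yaw 175.5°, so the seat is at about (0.640, 0.170). Next I grasp the long strip.

```bash
python3 -m handwheel '[[[-0.014,-0.0117,-0.02,0,0,-0.8],[-0.014,-0.0117,-0.03,0,0,-0.85],[0,0,-0.03,0,0,0],[0,0,-0.03,0,0,0],[0,0,-0.02,0,0,0],[0,0,-0.01,0,0,0],[0,0,-0.008,0,0,0],[0,0,0,0,0,0],[0,0,0,0,0,0],[0,0,0,0,0,0]]]'
```

```text
time: 7.87
tool_pos: [0.4401, -0.2244, 0.021]
tool_rot: [0.001, 0.989, -0.148, 0.001]
contact_force: [-0.6, 0.2, 0.1]
gripper_width: 0.598
grasp_force: 0.0
```

```bash
python3 -m handwheel '[[[-0.003,-0.0045,-0.005,0,0,-0.4],[0,0,0,0,0,0],[0,0,0,0,0,0]]]'
python3 -m handwheel '[[[0,0,0,0,0,0],[0,0,0,0,0,0],[0,0,0,0,0,0],[0,0,0,0,0,0],[0,0,0,0,0,0]]]' 0
```

```text
time: 8.12
tool_pos: [0.4358, -0.2288, 0.0146]
tool_rot: [0.0, 0.988, -0.152, 0.0]
contact_force: [0.2, -0.1, 0.8]
gripper_width: 0.602
grasp_force: 0.0
time: 8.53
tool_pos: [0.4361, -0.2287, 0.0147]
tool_rot: [0.0, 0.988, -0.151, 0.0]
contact_force: [0.1, -0.8, 2.2]
gripper_width: 0.263
grasp_force: 59.9
```

```bash
python3 -m handwheel '[[[0,0,0,0,0,0],[0,0,0,0,0,0],[0,0,0.003,0,0,0],[0,0,0,0,0,0]]]' 0.4
python3 -m handwheel '[[[0,0,0,0,0,0],[0,0,0,0,0,0],[0,0,0,0,0,0],[0,0,0,0,0,0],[0,0,0,0,0,0]]]' 0
python3 -m handwheel '[[[0,0,0.01,0,0,0],[0,0,0.03,0,0,0],[0,0,0.035,0,0,0],[0,0,0.035,0,0,0],[0,0,0.02,0,0,0],[0,0,0,0,0,0]]]'
```

```text
time: 8.87
tool_pos: [0.4359, -0.2285, 0.0176]
tool_rot: [0.0, 0.988, -0.151, 0.0]
contact_force: [0.2, -0.5, -0.3]
gripper_width: 0.401
grasp_force: 0.0
time: 9.28
tool_pos: [0.4361, -0.2287, 0.0177]
tool_rot: [0.0, 0.988, -0.151, 0.0]
contact_force: [0.8, -0.1, 3.1]
gripper_width: 0.268
grasp_force: 60.3
time: 9.78
tool_pos: [0.4384, -0.2302, 0.1535]
tool_rot: [0.002, 0.988, -0.151, 0.005]
contact_force: [0.6, -0.6, -1.4]
gripper_width: 0.263
grasp_force: 59.8
```

```bash
python3 -m handwheel '[[[0.0192,0.0332,0,0,0,1.1],[0.0192,0.0332,0,0,0,1.1],[0.0192,0.0332,0,0,0,1.1],[0.0192,0.0332,0,0,0,1.1],[0.0192,0.0332,0,0,0,1.1],[0.0192,0.0332,0,0,0,1.1],[0.0192,0.0332,0,0,0,1.1],[0.0192,0.0332,0,0,0,1.1],[0.0192,0.0332,0,0,0,1.1],[0.0192,0.0332,0,0,0,1.1],[0.0192,0.0332,0,0,0,1],[0.0192,0.0332,0,0,0,1],[0,0,0,0,0,0],[0,0,0,0,0,0],[0,0,0,0,0,0]]]'
python3 - <<'E'
from h import *
p,d=grab_frame("top");P2,d2=grab_frame("scene")
vv,uu=np.mgrid[0:384,0:512]
W=world("top",d,np.c_[uu.ravel(),vv.ravel()]).reshape(384,512,3)
S=6;l,t=150,115
cv2.imwrite("pics/f3.png",np.hstack([cv2.resize(p[t:t+100,l:l+65],None,fx=S,fy=S,interpolation=cv2.INTER_CUBIC),cv2.resize(P2[t-20:t+80,l+75:l+140],None,fx=S,fy=S,interpolation=cv2.INTER_CUBIC)]))
s=state();print(s['tool_pos'],s['tool_rot'],s['joint_pos'])
E
```

```text
time: 11.03
tool_pos: [0.6649, 0.1698, 0.1451]
tool_rot: [0.001, 0.999, -0.038, -0.002]
contact_force: [0.2, 0.5, -1.7]
gripper_width: 0.269
grasp_force: 60.0
[0.66522471 0.16882847 0.14621265] [ 3.25856711e-04  9.99238674e-01 -3.90000540e-02 -9.81232929e-04] [ 1.40337854e-01  2.55823074e-01  1.53204845e+00 -2.98043609e-04
  1.35576839e+00  1.78921801e+00]
```

View pics/f3.png

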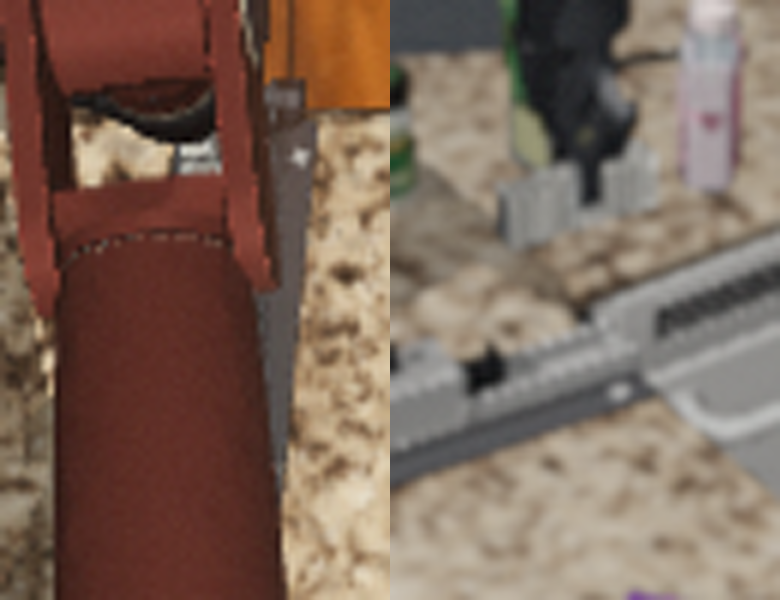

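The strip hangs level above the nose, with the channel below it at right (550,400) and the follower at (480,365). Going down to just above the walls.

```bash
python3 -m handwheel '[[[0.0035,-0.0008,-0.03,0,0,0],[0,0,-0.03,0,0,0],[0,0,-0.02,0,0,0],[0,0,-0.014,0,0,0],[0,0,0,0,0,0],[0,0,0,0,0,0],[0,0,0,0,0,0]]]'
python3 -c "
from plant import state
for i in range(1):
  s=state();print(s['tool_pos'],s['tool_rot'],s['contact_force'])"
```

```text
time: 11.72
tool_pos: [0.6709, 0.1689, 0.0554]
tool_rot: [-0.0, 0.999, -0.039, 0.002]
contact_force: [-0.5, -0.3, -0.5]
gripper_width: 0.267
grasp_force: 60.0
[0.67094038 0.16890829 0.05537803] [-2.62199430e-04  9.99248883e-01 -3.87206525e-02  1.52061224e-03] [-0.4704479  -0.29432434 -0.45153055]
```

```bash
python3 -m handwheel '[[[0,-0.001,-0.006,0,0,0],[0,0,-0.006,0,0,0],[0,0,-0.001,0,0,0],[0,0,0,0,0,0],[0,0,0,0,0,0],[0,0,0,0,0,0]]]'
```

```text
time: 12.22
tool_pos: [0.6699, 0.1683, 0.0405]
tool_rot: [-0.0, 0.999, -0.038, 0.0]
contact_force: [-0.0, 0.8, -1.6]
gripper_width: 0.264
grasp_force: 60.0
```

```bash
python3 -m handwheel '[[[-0.005,0.0004,0.001,0,0,0],[-0.005,0.0004,0,0,0,0],[-0.005,0.0004,0,0,0,0],[-0.005,0.0004,0,0,0,0],[-0.005,0.0004,0,0,0,0],[-0.004,0.0003,0,0,0,0],[-0.003,0.0002,0,0,0,0],[0,0,0,0,0,0],[0,0,0,0,0,0],[0,0,0,0,0,0]]]'
```

```text
time: 13.05
tool_pos: [0.6391, 0.1706, 0.0422]
tool_rot: [-0.0, 0.999, -0.038, 0.002]
contact_force: [6.2, -1.0, -3.3]
gripper_width: 0.266
grasp_force: 59.8
```

```bash
python3 -m handwheel '[[[-0.003,0,0,0,0,0],[0,0,0,0,0,0],[0,0,-0.003,0,0,0],[0,0,-0.003,0,0,0],[0,0,-0.003,0,0,0],[0,0,0,0,0,0],[0,0,0,0,0,0]]]'
```

```text
time: 13.63
tool_pos: [0.6372, 0.1709, 0.0344]
tool_rot: [-0.001, 0.999, -0.039, 0.003]
contact_force: [6.2, 0.1, -0.7]
gripper_width: 0.265
grasp_force: 60.2
```

```bash
python3 -m handwheel '[[[0,0,-0.003,0,0,0],[0,0,-0.002,0,0,0],[0,0,-0.001,0,0,0],[0,0,0,0,0,0],[0,0,0,0,0,0],[0,0,0,0,0,0]]]'
```

```text
time: 14.13
tool_pos: [0.6377, 0.1709, 0.0297]
tool_rot: [-0.001, 0.999, -0.039, 0.004]
contact_force: [5.7, -1.6, 5.6]
gripper_width: 0.265
grasp_force: 60.9
```

The strip is on the floor: upward force has started and the height matches. Releasing and rising straight up.

```bash
python3 -m handwheel '[[[0,0,0,0,0,0],[0,0,0,0,0,0],[0,0,0,0,0,0],[0,0,0,0,0,0]]]' 0.5
python3 -m handwheel '[[[0,0,0.02,0,0,0],[0,0,0.03,0,0,0],[0,0,0.04,0,0,0],[0,0,0.03,0,0,0],[0.01,-0.04,0,0,0,0],[0.01,-0.04,0,0,0,0],[0.01,-0.04,0,0,0,0],[0,-0.0415,0,0,0,0],[0,-0.0415,0,0,0,0],[0,0,0,0,0,0]]]'
python3 - <<'E'
from fit import *
p,d=grab_frame("top");P2,d2=grab_frame("scene")
vv,uu=np.mgrid[0:384,0:512]
S=6;l,t=150,115
cv2.imwrite("pics/f4.png",np.hstack([cv2.resize(p[t:t+100,l:l+65],None,fx=S,fy=S,interpolation=cv2.INTER_CUBIC),cv2.resize(P2[t-10:t+90,l+55:l+120],None,fx=S,fy=S,interpolation=cv2.INTER_CUBIC)]))
for n,dd in(("top",d),("scene",d2)):
    W=world(n,dd,np.c_[uu.ravel(),vv.ravel()]);D=W[:,:2]-[.578,.175];a=np.radians(175.55);c,s=np.cos(a),np.sin(a)
    x,y=c*D[:,0]+s*D[:,1],-s*D[:,0]+c*D[:,1]
    m=(dd.ravel()>0)&(abs(y)<.018)&(x>-.135)&(x<-.01)&(W[:,2]>.044)&(W[:,2]<.07)
    print(n,m.sum(),np.median(W[m,2]),rect(np.c_[x,y][m]),[np.median(W[m&(x>q)&(x<q+.03),2]).round(4) for q in(-.12,-.09,-.06,-.04)])
E
```

```text
time: 14.47
tool_pos: [0.6335, 0.1707, 0.0254]
tool_rot: [0.0, 0.999, -0.038, -0.001]
contact_force: [-0.3, 0.9, 0.2]
gripper_width: 0.5
grasp_force: 0.0
time: 15.3
tool_pos: [0.6641, -0.0391, 0.1456]
tool_rot: [0.001, 0.999, -0.042, -0.001]
contact_force: [0.0, -0.3, 0.1]
gripper_width: 0.502
grasp_force: 0.0
top 165 0.050492547747004846 (array([-63.3,   0.4]), array([104.3,  24.7]), 1.2) [np.float64(0.0514), np.float64(0.0497), np.float64(0.0502), np.float64(0.0495)]
scene 120 0.05099179670902121 (array([-64.1,   0.3]), array([ 33. , 105.2]), 88.9) [np.float64(0.0511), np.float64(0.0509), np.float64(0.051), np.float64(0.0514)]
```

View pics/f4.png

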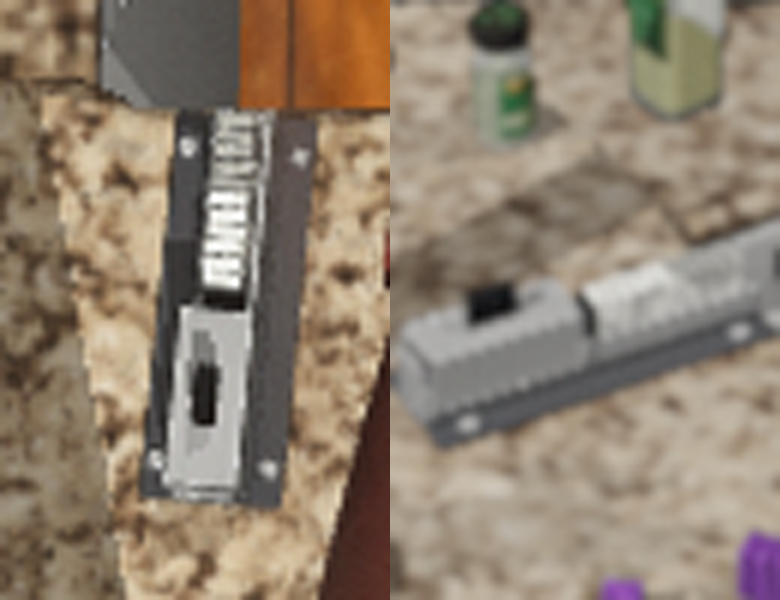

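The strip lies flat in the channel: top at 50 mm, x about -63 mm, with the follower pushed back at left (222,297). Now I go back to the tab at about (0.515, 0.180).

```bash
python3 -m handwheel '[[[-0.0213,0.0313,0,0,0,0],[-0.0213,0.0313,0,0,0,0],[-0.0213,0.0313,0,0,0,0],[-0.0213,0.0313,0,0,0,0],[-0.0213,0.0313,0,0,0,0],[-0.0213,0.0313,0,0,0,0],[-0.0213,0.0313,0,0,0,0.4],[0,0,-0.02,0,0,0],[0,0,-0.01,0,0,0],[0,0,0,0,0,0],[0,0,0,0,0,0]]]' 0.6
```

```text
time: 16.32
tool_pos: [0.5148, 0.1868, 0.1152]
tool_rot: [0.0, 0.999, -0.035, -0.001]
contact_force: [0.5, 1.0, 0.8]
gripper_width: 0.599
grasp_force: 0.0
```

```bash
python3 -m handwheel '[[[0,-0.005,-0.02,0,0,0],[0,-0.002,-0.02,0,0,-0.3],[0,0,-0.01,0,0,0],[0,0,-0.001,0,0,0],[0,0,0,0,0,0],[0,0,0,0,0,0]]]'
python3 -m handwheel '[[[0,0,0,0,0,0],[0,0,0,0,0,0],[0,0,0,0,0,0],[0,0,0,0,0,0],[0,0,0,0,0,0],[0,0,0,0,0,0]]]' 0
```

```text
time: 16.82
tool_pos: [0.5167, 0.1798, 0.0665]
tool_rot: [-0.0, 0.999, -0.038, 0.001]
contact_force: [0.1, -0.2, -0.1]
gripper_width: 0.6
grasp_force: 0.0
time: 17.32
tool_pos: [0.5163, 0.1798, 0.0664]
tool_rot: [-0.0, 0.999, -0.038, 0.001]
contact_force: [-1.1, -1.0, 6.2]
gripper_width: 0.122
grasp_force: 61.7
```

Gripped. Sliding it shut.

```bash
python3 -m handwheel '[[[0.01,-0.0008,0,0,0,0],[0.015,-0.0012,0,0,0,0],[0.015,-0.0012,0,0,0,0],[0.015,-0.0012,0,0,0,0],[0.015,-0.0012,0,0,0,0],[0.015,-0.0012,0,0,0,0],[0.015,-0.0012,0,0,0,0],[0.01,-0.0008,0,0,0,0],[0.008,-0.0006,0,0,0,0],[0.004,-0.0003,0,0,0,0],[0,0,0,0,0,0],[0,0,0,0,0,0]]]'
```

```text
time: 18.32
tool_pos: [0.6391, 0.1704, 0.0664]
tool_rot: [-0.0, 0.999, -0.038, 0.002]
contact_force: [2.6, 1.2, 4.8]
gripper_width: 0.12
grasp_force: 61.7
```

```bash
python3 -m handwheel '[[[0.003,-0.0002,0,0,0,0],[0.003,-0.0002,0,0,0,0],[0,0,0,0,0,0],[0,0,0,0,0,0]]]'
```

```text
time: 18.65
tool_pos: [0.641, 0.1702, 0.0664]
tool_rot: [0.0, 0.999, -0.037, -0.003]
contact_force: [-11.6, -0.5, 14.1]
gripper_width: 0.122
grasp_force: 62.9
```

Against the closed stop. I'm easing off, releasing, clearing out and checking.

```bash
python3 -m handwheel '[[[-0.003,0,0,0,0,0],[0,0,0,0,0,0]]]'
python3 -m handwheel '[[[0,0,0,0,0,0],[0,0,0,0,0,0],[0,0,0,0,0,0],[0,0,0.03,0,0,0],[0,0,0.04,0,0,0],[0,0,0.04,0,0,0],[0,-0.04,0.01,0,0,0],[0,-0.04,0,0,0,0],[0,-0.04,0,0,0,0],[0,-0.04,0,0,0,0],[0,-0.04,0,0,0,0],[0,0,0,0,0,0],[0,0,0,0,0,0]]]' 0.6
python3 - <<'E'
from h import *
p,d=grab_frame("top");P2,d2=grab_frame("scene")
S=6;l,t=150,115
cv2.imwrite("pics/f5.png",np.hstack([cv2.resize(p[t:t+100,l:l+65],None,fx=S,fy=S,interpolation=cv2.INTER_CUBIC),cv2.resize(P2[t-10:t+90,l+55:l+120],None,fx=S,fy=S,interpolation=cv2.INTER_CUBIC)]))
vv,uu=np.mgrid[0:384,0:512]
W=world("top",d,np.c_[uu.ravel(),vv.ravel()])
m=(d.ravel()>0)&(W[:,2]>.07)&(W[:,2]<.1)&(np.hypot(W[:,0]-.62,W[:,1]-.172)<.07);print(rect(W[m]))
E
```

```text
time: 18.82
tool_pos: [0.6404, 0.1703, 0.0664]
tool_rot: [-0.0, 0.999, -0.037, 0.0]
contact_force: [-1.1, 1.2, 6.7]
gripper_width: 0.119
grasp_force: 62.0
time: 19.9
tool_pos: [0.64, -0.0324, 0.1844]
tool_rot: [-0.0, 0.999, -0.039, -0.001]
contact_force: [-0.4, 0.7, 0.3]
gripper_width: 0.601
grasp_force: 0.0
(array([644.3, 167.9]), array([12.5, 46.8]), 85.0)
```

View pics/f5.png

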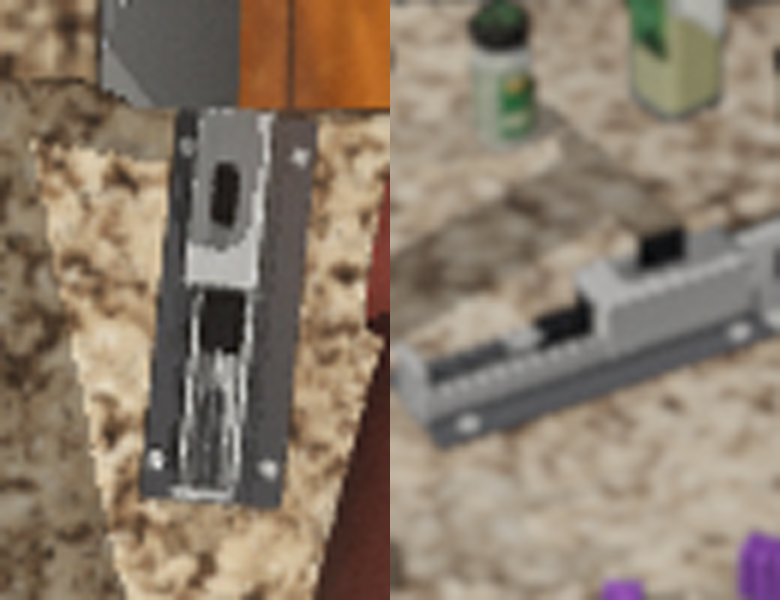

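The rail is shut: the tab is at left (224,195), the stop was felt after 124.7 mm of travel, and the follower is still pushed back at (222,320). Handing in.

```bash
python3 -c "
from plant import job_done
print(job_done())"
```

```text
the job is handed in; nothing more can be done
None
```

The long refill is loaded flat on the channel floor and released, the rail is shut against its stop, and I kept clear of everything else; the job was handed in at about 20 s, but no verdict came back.

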